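Slide the battery box into its charging dock and start the charge

TASK

Push the tall battery box across the table, low down so that it slides and does not tip, straight in between the dock's rails until it sits squarely and fully home against the back of the dock; then press the start button on the dock all the way down and let it come up again. Only push: never lift the box, leave its carrying handle untouched, and do not disturb the bottles and the tube rack.

Things in the scene. Friction and masses are not known exactly. Their poses are not given: they have to be found in the camera images.
- battery_box: Tall cream battery box with grey foot band, 1.3 to 2.2 kg, loose: 100 mm deep (x), 150 wide (y), 210 tall, flat upright faces. Origin: centre of underside, z up. Its +x face (brass contacts) enters the dock first; push its -x face (two round sockets), within 50 mm of the table with tilted fingers, so the gripper's body stays off the face; pushed at mid-height or above, it tips. Friction about 0.6.
- carry_handle: Black carrying handle fixed on top of the battery box, a bar 100 mm long standing 37 mm above the top (top of it 247 mm above the table). Origin at the centre of the box's top face. Not to be touched.
- dock: Fixed dock, open to its -x, no floor. Origin: on the table, where the box's origin lies when home, x axes then parallel. Cream back stop 90 mm high, 210 wide, front face at x = +50 mm. Steel rails 35 mm high, 166 apart inside, x = -22 to 53 mm, then wings flare to about 215 apart at x = -62. On its -y side a cream arm 40 mm high (x -90 to 90, y -228 to -152 mm) carries the button.
- start_button (a joint): Travel of the start button in m: 0 up, 0.006 fully down; it springs back; full travel takes about 5 N.
- start_button_top (a point): Centre of the top of the round black start button (30 mm across) on the dock's arm, pressed straight down; it stands 62 mm above the table, at dock x = -55, y = -190 mm.
- spray_bottle: Bystander: white spray bottle, 66 mm across, 178 mm tall, standing. Origin at the centre of its underside.
- pump_bottle: Bystander: pale blue pump bottle, 72 mm across, 196 mm tall, standing. Origin at the centre of its underside.
- tube_rack: Bystander: steel wire test-tube rack, 60 by 150 mm, 78 mm tall, standing. Origin at the centre of its underside.
Not all that is in view belongs to the job. Leave any purple or turquoise look-alike of the battery_box alone.

How it is judged (in metres and radians):
On the way, in this order (a step that is already met when the one before it is completed fails the run):
1. the battery box is squarely and fully home in the dock (x of battery_box in the frame of dock above -0.008 m and y of battery_box in the frame of dock between -0.012 and 0.012 m and angle between the x axis of battery_box and the x axis of dock, either way round below 0.1 rad and angle between battery_box's own z axis and vertical below 0.05 rad), for 0.2 s.
2. the start button is pressed down (value of joint start_button above 0.0045 m), for 0.05 s.
At the end, for the whole second after the job is handed in: The box stands upright and at rest on the table in the dock, within 8 mm of the back stop position and 12 mm sideways, square within 0.1 rad; the button was pressed down at least 4.5 mm after the box was home and is up again (all of step 1 and x of battery_box in the frame of dock below 0.008 m and height (world z) of battery_box below 0.006 m and linear speed of battery_box below 0.01 m/s and value of joint start_button below 0.002 m); the robot touches nothing.
It fails at once if the battery box is tipped (more than 0.2 rad) (angle between battery_box's own z axis and vertical above 0.2 rad).
It fails at once if the battery box is lifted off the table (height (world z) of battery_box above 0.02 m).
It fails at once if the carrying handle is touched (contact force between any of the fingers, the arm and carry_handle above 1 N).
It fails at once if a bottle or the tube rack is disturbed (moved more than 30 mm) (distance of any of spray_bottle, pump_bottle, tube_rack from where it was at the start of the episode above 0.03 m).
It also fails if it takes over 58 s, if anything falls off the work surface, if the arm or the gripper's body presses on something with over 40 N, if the wrist force passes 120 N, or if a joint passes its speed limit or range.

ROBOT

A 6-joint arm with a two-finger parallel gripper is mounted at the origin on the work surface. World frame = base frame: x ahead of the robot, y to its left, z up, the work surface at z = 0. Lengths are in mm, angles in rad, forces in N, time in s.
With the tool pointing down it reaches from about 275 to 750 mm from the base axis. Payload 10.2 kg.
Tool frame: the origin (TCP) lies at the very end of the fingers, on their centre line; the grasp point (between the pads) lies 19 mm behind it; x points along the fingers, z is the direction in which the jaws open and shut, and the axes are right-handed (so a half turn about x gives the same grasp; the last joint's range is limited). The gripper opens to 85 mm and grips with 20 to 120 N. Pads are 22 mm wide; open, the fingers measure 114 mm over their backs; the gripper's body (76 mm by 85 mm) begins 54 mm behind the grasp point. The pads swing forward as they close: fully open they stand 13 mm farther back than shut.
Start: joints at [0.881, 0.313, 1.498, -0, 1.331, -0.223], TCP at [236.279, 468.832, 231.294] pointing down, gripper open.
Joint ranges: [-2.94, 2.94], [-0.97, 2.17], [0.19, 2.56], [-1.23, 4.37], [0.02, 3.11], [-2.88, 2.88]. Speed limits (rad/s): [2.39, 2.39, 3.01, 3.14, 3.14, 3.14].

INTERFACE

Orientations are given as a unit quaternion [w, x, y, z].
In Python, from rig import sense, vision, job gives the robot as it stands. The module is installed in compiled form; this text tells all that it offers.
- The arm moves only by the shell command python3 -m pendant 'ROWS' [FORCE]. ROWS is JSON, a list of rows, each a list of 7 numbers: the turn, a rotation vector about the tool's x, y, z in rad, then the shift along the tool's x, y, z in cm, then the opening, from 0 (shut) to 1 (fully open). A call has exactly 5 rows; each row is the pose to reach, as a shift and turn from the pose commanded when the call began, along the tool's axes at that moment; what a row does not reach only later rows make up. A row lasts 1/8 s, in which the tool goes at most 62.5 mm and 10.7 degrees, less where a joint would pass 70% of its speed; a pose out of reach is approached as far as the arm can. A call with a gripper value outside its range is refused whole. The fingers move at their own pace and stop on an object; FORCE is the grip in N (left out, the last holds). Time passes only in rows, so rows that repeat a pose let the fingers close, or fill a call up. It gives the time, the measured TCP pose, the force and the opening at its end, in the units of the state.
- sense(): the state, without advancing time (a new reading comes with each control period).
- vision.capture(name): name is "scene" or "side" or "wrist"; returns the picture (480x640x3 uint8, red, green, blue); there is no depth.
- vision.calibration(name): a dict with "K" (3x3 intrinsics, pixels), "extrinsics" (4x4, takes a point from camera to world coordinates). Camera axes: x right, y up, looking along -z (the intrinsics and any distortion apply to the point x, -y, -z); pixel columns grow to the right and rows downward; lengths in mm; the calibration is good to about 2 mm. A picture is of the moment at which its call begins: read the wrist's pose just before it. calibration takes no time and is no camera call; for the wrist camera it gives the pose at the moment of the call.
- job.finish_job(): hands the job in, once; it reports no verdict.
The state is a dict: "time_s": time; "joints": joint angles; "dq": joint speeds; "tau": joint torques, N m; "eef_pos": TCP position; "ee_rot": TCP orientation; "force": force on the tool from outside, world axes, zero at the start; "wrist_torque": the same for the moment, N m; "grip_width": opening from 0.0 (shut) to 1.0 (fully open).
Only numpy, scipy, OpenCV 4.12 (cv2) and the standard library are available. Lean on these libraries where they do the work, as an engineer would, in place of code of your own. Each camera call takes 0.05 s, during which the arm holds its last target.

## Working session

There is one attempt and no reset: what is moved stays moved. The work goes in short steps, Python scripts to look and compute and a shell command to move; the robot and the scene stay as the last step left them, time stands still between calls to the robot, and variables do not carry over. Pictures are saved under pics/ and viewed, and the job is handed in when it is done.

```bash
mkdir -p pics; python3 - <<'E'
from rig import sense, vision, job
import cv2,numpy as np
np.set_printoptions(precision=4,suppress=True)
print(sense())
for n in ["scene","side"]:
    im=vision.capture(n); cv2.imwrite(f"pics/{n}0.png",im[:,:,::-1]); print(n,vision.calibration(n))
E
```

```text
{'time_s': 0.0, 'joints': array([ 0.8806,  0.3134,  1.4985, -0.    ,  1.331 , -0.2234]), 'dq': array([-0.0003, -0.    , -0.0001,  0.0003,  0.0005, -0.0009]), 'tau': array([ -0.0003, -41.227 , -25.9746,  -0.0002,   0.0041,  -0.    ]), 'eef_pos': array([236.1221, 468.6157, 230.7302]), 'ee_rot': array([ 0.6017, -0.371 ,  0.6025,  0.3706]), 'force': array([-0.5069, -0.3303, -0.1078]), 'wrist_torque': array([ 0.0061, -0.0259,  0.0326]), 'grip_width': 0.99989003711197}
scene {'K': array([[545.2004,   0.    , 318.7815],
       [  0.    , 545.2004, 230.8527],
       [  0.    ,   0.    ,   1.    ]]), 'extrinsics': array([[   0.6881,    0.6857,   -0.2372,  276.0251],
       [  -0.7255,    0.6542,   -0.2136, -254.1272],
       [   0.0087,    0.319 ,    0.9477, 1262.3227],
       [   0.    ,    0.    ,    0.    ,    1.    ]])}
side {'K': array([[570.8969,   0.    , 325.8696],
       [  0.    , 570.8969, 232.856 ],
       [  0.    ,   0.    ,   1.    ]]), 'extrinsics': array([[   0.5586,    0.7907,   -0.2505,  195.525 ],
       [  -0.8294,    0.5308,   -0.1743, -235.5522],
       [  -0.0048,    0.3051,    0.9523, 1429.8977],
       [   0.    ,    0.    ,    0.    ,    1.    ]])}
```

View pics/scene0.png

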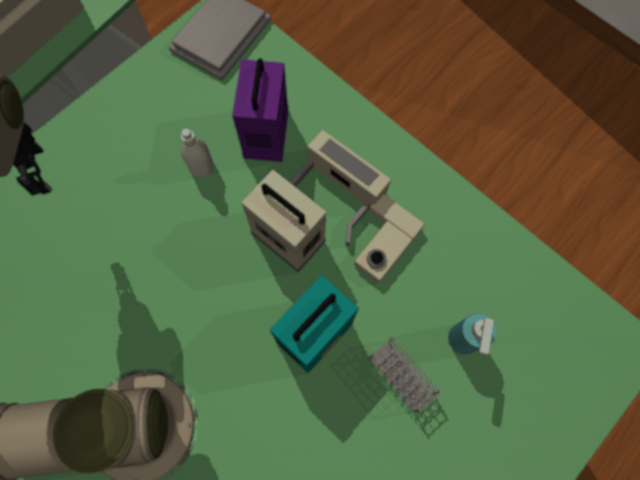

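View pics/side0.png

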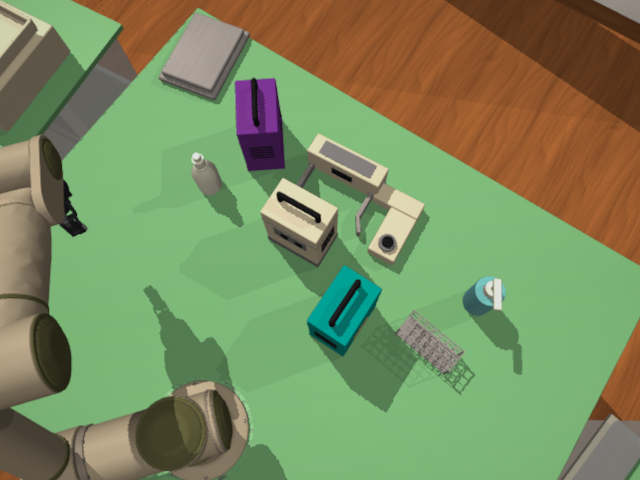

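```bash
python3 - <<'E'
import cv2
for n,(x,y) in {"scene":(220,110),"side":(230,110)}.items():
    im=cv2.imread(f"pics/{n}0.png")[y:y+200,x:x+220]
    cv2.imwrite(f"pics/{n}0c.png",cv2.resize(im,(660,600),interpolation=cv2.INTER_CUBIC))
E
```

```text
(no output)
```

View pics/scene0c.png

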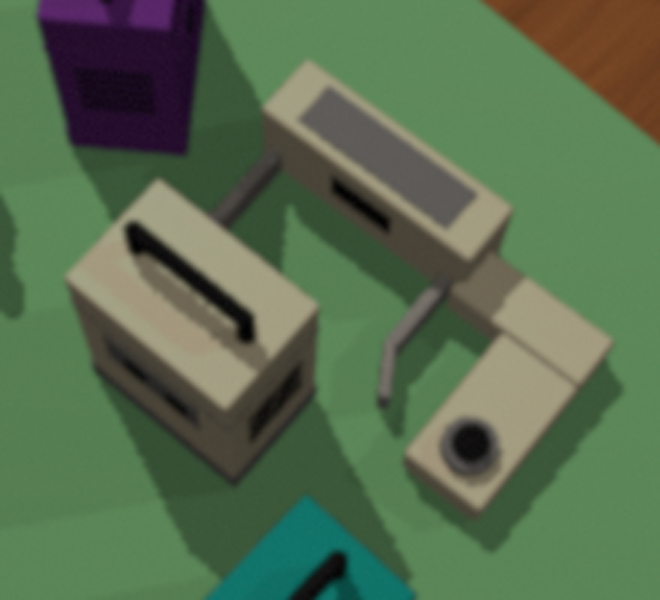

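View pics/side0c.png

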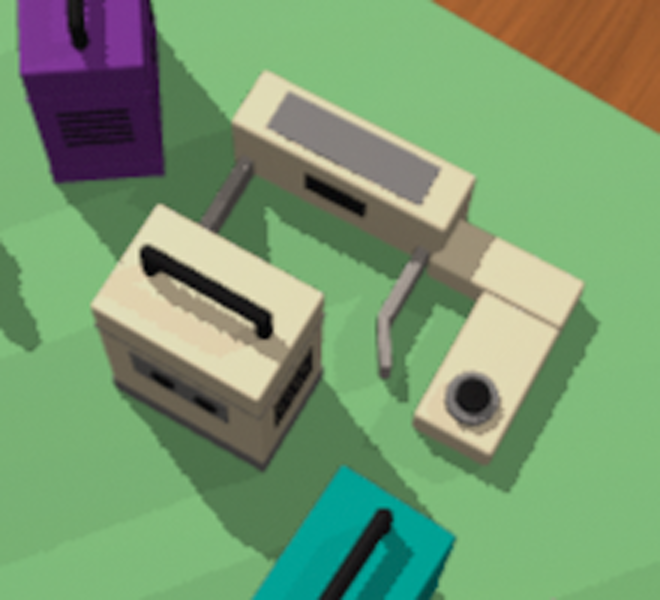

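```bash
cat > h.py <<'E'
import numpy as np, cv2
from scipy.optimize import least_squares
from rig import sense, vision, job
np.set_printoptions(precision=3,suppress=True)
CAL={n:vision.calibration(n) for n in("scene","side")}
def proj(n,P):
    c=CAL[n]; T=np.linalg.inv(c["extrinsics"]); p=(T[:3,:3]@np.atleast_2d(P).T).T+T[:3,3]
    q=np.c_[p[:,0],-p[:,1],-p[:,2]]@c["K"].T
    return q[:,:2]/q[:,2:]
def place(p,L):
    x,y,a=p; L=np.atleast_2d(np.array(L,float)); c,s=np.cos(a),np.sin(a)
    return np.c_[x+c*L[:,0]-s*L[:,1],y+s*L[:,0]+c*L[:,1],L[:,2]]
def fit(obs,p0):
    # obs: {cam:[(u,v,lx,ly,lz)]} full-image pixels
    def r(p):
        return np.concatenate([(proj(n,place(p,[o[2:] for o in v]))-np.array([o[:2] for o in v])).ravel() for n,v in obs.items()])
    s=least_squares(r,p0,loss="soft_l1",x_scale=[10,10,.05]); return s.x,r(s.x).reshape(-1,2)
def uncrop(l,off,k=3): return [((u+.5)/k-.5+off[0],(v+.5)/k-.5+off[1],*r) for u,v,*r in l]
E
cat > f0.py <<'E'
from h import *
so,do=(220,110),(230,110)
B=dict(scene=uncrop([(157,180,50,75,210),(318,308,50,-75,210),(67,278,-50,75,210),(225,410,-50,-75,210),(235,483,-50,-75,0),(97,370,-50,75,0),(315,392,50,-75,0)],so),
 side=uncrop([(158,205,50,75,210),(323,296,50,-75,210),(93,307,-50,75,210),(262,402,-50,-75,210),(264,468,-50,-75,0),(115,383,-50,75,0),(322,375,50,-75,0)],do))
D=dict(scene=uncrop([(265,108,50,105,90),(470,262,50,-105,90),(405,455,-90,-152,40),(475,505,-90,-228,40),(612,343,90,-228,40),(470,446,-55,-190,62)],so),
 side=uncrop([(233,123,50,105,90),(443,240,50,-105,90),(414,418,-90,-152,40),(488,455,-90,-228,40),(583,285,90,-228,40),(472,397,-55,-190,62)],do))
for o in(B,D):
    p,r=fit(o,[450,50,0]); print(p); print(r.T)
    for n in o: print(n,fit({n:o[n]},[450,50,0])[0])
E
python3 f0.py
```

```text
[528.07   71.232   0.061]
[[ 0.894  1.745 -1.155  1.066  0.497 -0.227  0.693 -0.51   0.475 -2.042
  -1.677 -0.521 -0.009 -0.399]
 [-1.187 -1.043 -0.255  0.44   1.803  0.896  1.505 -1.531 -1.163 -0.512
  -0.194  1.193  1.441  0.325]]
scene [527.614  72.678   0.061]
side [528.561  69.749   0.066]
[663.096  69.609   0.069]
[[-0.856  0.272 -1.159  1.441  1.84   0.35  -1.323  0.153 -1.81   0.038
   0.967 -0.545]
 [ 0.284  1.045 -0.175  3.568  0.65  -0.86  -0.58  -1.97  -0.759  1.413
  -0.098 -0.572]]
scene [664.019  71.023   0.065]
side [662.151  68.185   0.072]
```

```bash
python3 - <<'E'
from h import *
def back(n,u,v,z):
    c=CAL[n];K=c["K"];E=c["extrinsics"]
    d=E[:3,:3]@np.array([(u-K[0,2])/K[0,0],-(v-K[1,2])/K[1,1],-1.]);o=E[:3,3]
    return (o+d*(z-o[2])/d[2])[:2]
for nm,uv,z in [("teal l",(272,323),210),("teal t",(322,278),210),("teal r",(357,309),210),("teal b",(307,358),210),("teal bb",(309,369),0),("spray b",(203,175),0),("purp",(244,158),0),("purp",(283,160),0),("rack",(371,358),78),("rack",(392,340),78),("rack",(412,412),78)]:
    print("scene",nm,back("scene",*uv,z))
for nm,uv,z in [("teal l",(310,312),210),("teal t",(348,268),210),("teal r",(381,290),210),("teal b",(344,343),210),("teal bb",(342,353),0),("spray",(213,193),0)]:
    print("side",nm,back("side",*uv,z))
d=[663.1,69.6,.069]
print(place(d,[[-55,-190,62],[-135,11,0],[-72,0,0]]))
im=vision.capture("wrist");cv2.imwrite("pics/w0.png",im[:,:,::-1]);c=vision.calibration("wrist");print(c)
from scipy.spatial.transform import Rotation as R
s=sense();print(s["eef_pos"],R.from_quat(s["ee_rot"],scalar_first=True).as_matrix())
E
```

```text
scene teal l [341.356 -80.65 ]
scene teal t [472.342 -89.356]
scene teal r [ 474.361 -181.07 ]
scene teal b [ 340.241 -175.207]
scene teal bb [ 338.696 -179.51 ]
scene spray b [498.086 344.297]
scene purp [602.546 303.714]
scene purp [667.369 227.79 ]
scene rack [ 442.043 -263.986]
scene rack [ 501.433 -271.532]
scene rack [ 418.959 -398.04 ]
side teal l [349.354 -83.763]
side teal t [476.269 -98.097]
side teal r [ 475.092 -184.633]
side teal b [ 335.132 -180.641]
side teal bb [ 336.076 -180.516]
side spray [495.786 341.454]
[[ 621.33  -123.74    62.   ]
 [ 527.663   71.266    0.   ]
 [ 591.271   64.636    0.   ]]
{'K': array([[373.874,   0.   , 315.807],
       [  0.   , 373.874, 237.25 ],
       [  0.   ,   0.   ,   1.   ]]), 'extrinsics': array([[  0.45 ,  -0.853,  -0.263, 169.165],
       [  0.893,   0.43 ,   0.134, 504.026],
       [ -0.001,  -0.295,   0.955, 373.967],
       [  0.   ,   0.   ,   0.   ,   1.   ]])}
[236.166 468.674 230.851] [[-0.001 -0.893  0.45 ]
 [-0.001  0.45   0.893]
 [-1.     0.    -0.001]]
```

View pics/w0.png

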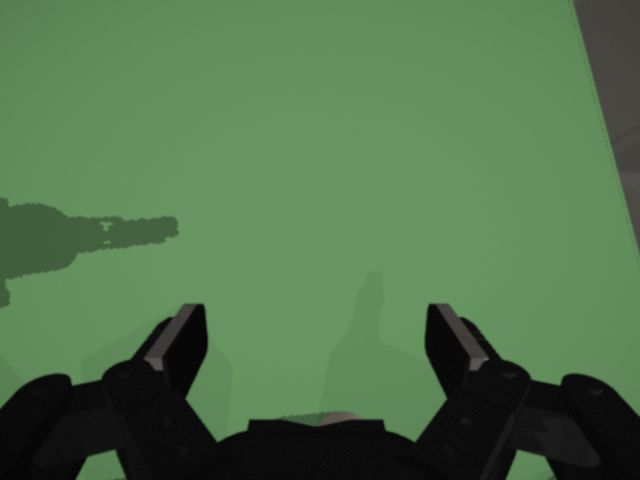

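```bash
cat >> h.py <<'E'
from scipy.spatial.transform import Rotation as R
def tgt(yaw,tilt):
    s,c=np.sin(tilt),np.cos(tilt)
    x=np.array([s*np.cos(yaw),s*np.sin(yaw),-c]); z=np.array([-np.sin(yaw),np.cos(yaw),0]); return np.c_[x,np.cross(z,x),z]
def delta(pos,yaw,tilt,show=True):
    s=sense();R0=R.from_quat(s["ee_rot"],scalar_first=True).as_matrix()
    rv=R.from_matrix(R0.T@tgt(yaw,tilt)).as_rotvec(); sh=R0.T@(np.array(pos)-s["eef_pos"])/10
    print("t",s["time_s"],"pos",s["eef_pos"],"F",s["force"],"q",s["joints"]); print("turn",rv,"cm",sh)
E
python3 -c "
from h import *
delta((395,62,200),.069,.7)"
```

```text
t 0.15 pos [236.166 468.674 230.851] F [-0.148 -0.616 -0.382] q [ 0.881  0.313  1.498 -0.     1.331 -0.223]
turn [-0.513 -0.188 -0.683] cm [  3.107 -32.487 -29.165]
```

```bash
python3 -m pendant '[[-0.1,-0.04,-0.13,0.5,-4.2,-3.8,1],[-0.2,-0.08,-0.27,1,-8.4,-7.6,1],[-0.3,-0.11,-0.4,1.5,-12.6,-11.4,1],[-0.41,-0.15,-0.54,2,-16.8,-15.2,1],[-0.513,-0.188,-0.683,2.5,-21,-19,1]]'
python3 -c "
from h import *
delta((395,62,200),.069,.7)"
```

```text
time_s: 0.78
eef_pos: [338.3, 203.8, 206.5]
ee_rot: [-0.63, 0.653, -0.273, -0.32]
force: [2.8, -0.6, 1.0]
grip_width: 1.0
t 0.775 pos [338.277 203.843 206.536] F [ 2.784 -0.645  0.958] q [ 0.37  -0.222  2.305 -0.487  0.42  -0.894]
turn [0.005 0.002 0.006] cm [  3.505  -3.066 -14.564]
```

```bash
python3 -m pendant '[[0,0,0,0.9,-0.8,-4,1],[0,0,0,1.8,-1.6,-8,1],[0,0,0,2.7,-2.4,-12,1],[0,0,0,3.5,-3.1,-14.5,1],[0,0,0,3.5,-3.1,-14.5,1]]'
python3 -c "
from h import *
delta((440,65,40),.069,.7)
im=vision.capture('side');cv2.imwrite('pics/s1.png',im[:,:,::-1])"
```

```text
time_s: 1.4
eef_pos: [389.9, 72.9, 198.3]
ee_rot: [-0.63, 0.649, -0.279, -0.323]
force: [0.1, 0.7, -0.0]
grip_width: 1.001
t 1.4 pos [389.908  72.91  198.253] F [ 0.056  0.669 -0.015] q [-0.253 -0.284  2.363  0.491  0.445 -2.271]
turn [-0.001  0.002 -0.009] cm [15.346  6.268 -1.168]
```

View pics/s1.png

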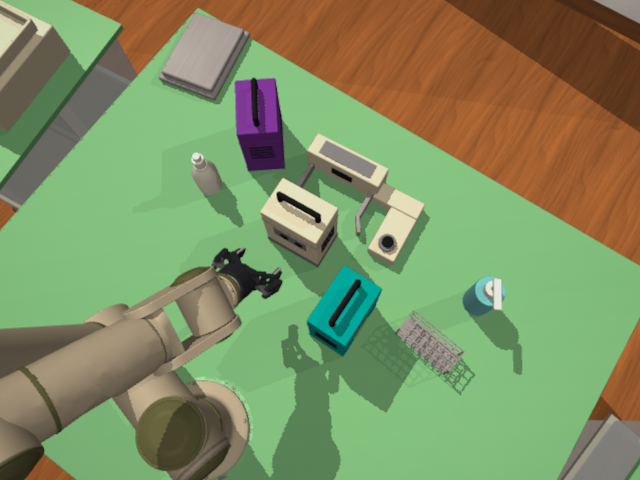

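```bash
python3 -m pendant '[[0,0,-0.01,3,1.2,-0.2,1],[0,0,-0.01,6,2.4,-0.5,1],[0,0,-0.01,9,3.6,-0.7,1],[0,0,-0.01,12,4.8,-1,1],[0,0,-0.01,12,4.8,-1,1]]'
python3 -c "
from h import *
delta((445,66,17),.069,.7)"
```

```text
time_s: 2.08
eef_pos: [433.5, 77.8, 108.9]
ee_rot: [-0.623, 0.645, -0.295, -0.33]
force: [0.1, -0.1, 1.2]
grip_width: 0.996
t 2.075 pos [433.526  77.831 108.908] F [ 0.075 -0.067  1.212] q [-0.171  0.077  2.358  1.127  0.149 -2.88 ]
turn [-0.005 -0.011 -0.045] cm [ 7.951  4.748 -1.194]
```

```bash
cat >> h.py <<'E'
import json
def log():
    s=sense(); open("log.jsonl","a").write(json.dumps([s["joints"].tolist(),s["eef_pos"].tolist(),s["ee_rot"].tolist()])+"\n")
E
cat > log.jsonl <<'E'
[[0.8806,0.3134,1.4985,0,1.331,-0.2234],[236.166,468.674,230.851],[0.6017,-0.371,0.6025,0.3706]]
[[0.37,-0.222,2.305,-0.487,0.42,-0.894],[338.277,203.843,206.536],[-0.63,0.653,-0.273,-0.32]]
[[-0.253,-0.284,2.363,0.491,0.445,-2.271],[389.908,72.91,198.253],[-0.63,0.649,-0.279,-0.323]]
E
python3 -c "
from h import *
log()"
python3 -m pendant '[[0,0,-0.04,-3,0,0,1],[0,0,-0.04,-6,0,0,1],[0,0,-0.04,-9,0,0,1],[0,0,-0.04,-12,0,0,1],[0,0,-0.04,-12,0,0,1]]'
cat > kin.py <<'E'
from h import *
D=[json.loads(l) for l in open("log.jsonl")]
Rz=lambda a:R.from_euler("z",a).as_matrix(); Ry=lambda a:R.from_euler("y",a).as_matrix()
def ori(q): return Rz(q[0])@Ry(q[1]+q[2])@Rz(q[3])@Ry(q[4])@Rz(q[5])
Rt=lambda d:R.from_quat(d[2],scalar_first=True).as_matrix()
C=ori(D[0][0]).T@Rt(D[0]); C=np.round(C)
def fk(q,p):
    a1,y0,d1,a2,a3,y3,d4,y5,d6,e=p
    A=Rz(q[0]);B=A@Ry(q[1]);E=A@Ry(q[1]+q[2]);F=E@Rz(q[3])@Ry(q[4])
    return A@[a1,y0,d1]+B@[0,0,a2]+E@[a3,0,d4]+F@[e,0,d6]+0*y3, ori(q)@C
p0=np.array([0,116,300,500,0,0,400,0,250,0.])
def fitk():
    w=np.array([.02,.02,.02,.02,.02,1,.02,1,.02,.1])
    f=lambda p:np.concatenate([fk(d[0],p)[0]-d[1] for d in D]+[(p-p0)*w*.05])
    return least_squares(f,p0)
if __name__=="__main__":
    for d in D: print((R.from_matrix((ori(d[0])@C).T@Rt(d))).magnitude())
    s=fitk(); print(C,s.x); 
    for d in D: print(fk(d[0],s.x)[0]-d[1])
E
python3 -c "
from h import *
log(); delta((400,66,200),.069,.5)"; python3 kin.py
```

```text
time_s: 2.7
eef_pos: [360.0, 73.6, 206.5]
ee_rot: [-0.63, 0.652, -0.281, -0.314]
force: [0.2, -0.5, 0.3]
grip_width: 1.0
t 2.7 pos [360.032  73.604 206.536] F [ 0.153 -0.455  0.279] q [-0.273 -0.407  2.413  0.437  0.5   -2.221]
turn [-0.006 -0.014  0.202] cm [ 3.055 -2.587 -0.978]
0.0001801217329606871
0.0010437049481192794
0.0013400955120174676
4.2395801683590366e-16
3.17146645816807e-16
[[-0. -0. -1.]
 [-0.  1. -0.]
 [ 1.  0. -0.]] [ -0.319 116.355 201.292 439.181  38.975  -0.    397.76   -0.    255.437
  -0.101]
[-0.037  0.063 -0.03 ]
[-0.195 -0.148 -0.25 ]
[ 0.204 -0.084  0.17 ]
[ 0.011 -0.019 -0.001]
[-0.009  0.05   0.111]
```

```bash
cat > ik.py <<'E'
from kin import *
P=fitk().x
lo=np.array([-2.94,-.97,.19,-1.23,.02,-2.88]);hi=np.array([2.94,2.17,2.56,4.37,3.11,2.88])
def ik(pos,Rm,n=30,seed=0):
    rng=np.random.default_rng(seed);out=[]
    for _ in range(n):
        q0=rng.uniform(lo,hi)
        f=lambda q:np.r_[(fk(q,P)[0]-pos)/100,(R.from_matrix(fk(q,P)[1].T@Rm)).as_rotvec()]
        s=least_squares(f,q0,bounds=(lo,hi),max_nfev=80)
        if s.cost<1e-8 and not any(np.allclose(s.x,o,atol=.02) for o in out): out.append(s.x)
    return out
if __name__=="__main__":
    for x in (445,480,600):
      for tilt in (.35,.5,.6,.7,.85):
        for h,nm in ((0,"A"),(np.pi,"B")):
            Rm=tgt(.069,tilt)@R.from_euler("x",h).as_matrix()
            for q in ik(np.array([x,66,17]),Rm): print(x,tilt,nm,q)
E
timeout 500 python3 ik.py
```

```text
445 0.35 A [-0.16   0.369  2.193  0.32   0.251 -2.097]
445 0.35 B [-0.16   0.369  2.193  0.32   0.251  1.045]
445 0.5 B [-0.186  0.365  2.294  1.598  0.121 -0.253]
445 0.6 A [-0.205  0.381  2.357  2.425  0.235  2.045]
445 0.6 B [-0.205  0.381  2.357  2.425  0.235 -1.096]
445 0.7 A [-0.226  0.416  2.415  2.653  0.411  1.795]
445 0.7 B [-0.226  0.416  2.415  2.653  0.411 -1.346]
445 0.85 A [-0.261  0.508  2.491  2.762  0.716  1.641]
445 0.85 B [-0.261  0.508  2.491  2.762  0.716 -1.501]
480 0.35 A [-0.146  0.42   2.097  0.257  0.291 -2.02 ]
480 0.35 B [-0.146  0.42   2.097  0.257  0.291  1.122]
480 0.5 B [-0.167  0.411  2.199  1.206  0.12   0.159]
480 0.6 A [-0.183  0.422  2.262  2.301  0.19   2.193]
480 0.6 B [-0.183  0.422  2.262  2.301  0.19  -0.948]
480 0.7 A [-0.2    0.448  2.32   2.623  0.352  1.855]
480 0.7 B [-0.2    0.448  2.32   2.623  0.352 -1.286]
480 0.85 A [-0.227  0.522  2.395  2.764  0.637  1.68 ]
480 0.85 B [-0.227  0.522  2.395  2.764  0.637 -1.461]
600 0.35 A [-0.111  0.598  1.751  0.141  0.451 -1.867]
600 0.35 B [-0.111  0.598  1.751  0.141  0.451  1.274]
600 0.5 A [-0.124  0.577  1.861  0.414  0.231 -2.145]
600 0.5 B [-0.124  0.577  1.861  0.414  0.231  0.997]
600 0.6 B [-0.133  0.574  1.927  1.16   0.124  0.246]
600 0.7 A [-0.143  0.582  1.988  2.278  0.179  2.263]
600 0.7 B [-0.143  0.582  1.988  2.278  0.179 -0.879]
600 0.85 A [-0.158  0.617  2.065  2.707  0.412  1.822]
600 0.85 B [-0.158  0.617  2.065  2.707  0.412 -1.319]
```

```bash
for i in 1 2 3; do :; done
python3 -m pendant '[[0.18,0,0,0,0,0,1],[0.36,0,0,0,0,0,1],[0.54,0,0,0,0,0,1],[0.72,0,0,0,0,0,1],[0.9,0,0,0,0,0,1]]'
python3 -m pendant '[[0.18,0,0,0,0,0,1],[0.36,0,0,0,0,0,1],[0.54,0,0,0,0,0,1],[0.72,0,0,0,0,0,1],[0.9,0,0,0,0,0,1]]'
python3 -m pendant '[[0.18,0,0,0,0,0,1],[0.36,0,0,0,0,0,1],[0.54,0,0,0,0,0,1],[0.72,0,0,0,0,0,1],[0.9,0,0,0,0,0,1]]'
python3 -m pendant '[[0.18,0,0,0,0,0,1],[0.36,0,0,0,0,0,1],[0.44,0,0,0,0,0,1],[0.44,0,0,0,0,0,1],[0.44,0,0,0,0,0,1]]'
cat >> h.py <<'E'
def deltaB(pos,yaw,tilt):
    s=sense();R0=R.from_quat(s["ee_rot"],scalar_first=True).as_matrix()
    rv=R.from_matrix(R0.T@tgt(yaw,tilt)@np.diag([1,-1,-1])).as_rotvec(); sh=R0.T@(np.array(pos)-s["eef_pos"])/10
    print("t",s["time_s"],"pos",s["eef_pos"],"F",s["force"],"q",s["joints"]); print("turn",rv,"cm",sh)
E
python3 -c "
from h import *
log(); deltaB((390,66,180),.069,.85)"; python3 kin.py | tail -3
```

```text
time_s: 3.32
eef_pos: [360.2, 74.0, 203.6]
ee_rot: [0.851, -0.309, 0.393, 0.161]
force: [-0.1, -0.5, -0.4]
grip_width: 1.003
time_s: 3.95
eef_pos: [360.2, 74.0, 203.6]
ee_rot: [0.901, 0.092, 0.424, -0.025]
force: [-0.1, -0.2, 0.5]
grip_width: 0.999
time_s: 4.58
eef_pos: [360.2, 73.9, 203.6]
ee_rot: [0.771, 0.474, 0.37, -0.207]
force: [-0.3, 0.5, -0.1]
grip_width: 1.004
time_s: 5.2
eef_pos: [360.2, 73.9, 204.2]
ee_rot: [0.652, 0.629, 0.317, -0.282]
force: [0.0, 0.0, 0.1]
grip_width: 0.999
t 5.2 pos [360.245  73.94  204.167] F [0.007 0.041 0.125] q [-0.272 -0.399  2.413  0.438  0.499  0.917]
turn [-0.001  0.012  0.154] cm [3.735 0.69  0.95 ]
[ 0.014 -0.014  0.003]
[-0.005  0.032  0.083]
[-0.004  0.032  0.082]
```

```bash
python3 -c "
from h import *
deltaB((435,66,90),.065,.8)"
timeout 300 python3 - <<'E'
from ik import *
for pos in ((435,66,90),(435,66,12),(605,64,12)):
    for q in ik(np.array(pos),tgt(.065,.8)@np.diag([1,-1,-1])): print(pos,q)
E
```

```text
t 5.2 pos [360.245  73.94  204.167] F [0.007 0.041 0.125] q [-0.272 -0.399  2.413  0.438  0.499  0.917]
turn [0.001 0.01  0.104] cm [13.523 -1.632  1.145]
(435, 66, 90) [-0.256  0.163  2.471  2.418  0.349 -1.106]
(435, 66, 12) [-0.257  0.489  2.494  2.758  0.652 -1.489]
(605, 64, 12) [-0.154  0.62   2.027  2.643  0.332 -1.249]
```

```bash
python3 -m pendant '[[0,0,0.02,2.5,-0.3,0.2,1],[0,0,0.04,5,-0.6,0.4,1],[0,0.01,0.06,7.5,-0.9,0.6,1],[0,0.01,0.08,10,-1.2,0.9,1],[0,0.01,0.1,12,-1.4,1,1]]'
python3 -c "
from h import *
log();deltaB((435,66,50),.065,.8)"
```

```text
time_s: 5.82
eef_pos: [411.6, 78.9, 130.8]
ee_rot: [0.654, 0.647, 0.308, -0.24]
force: [0.0, -0.0, -0.2]
grip_width: 1.001
t 5.825 pos [411.622  78.875 130.839] F [ 0.02  -0.026 -0.199] q [-0.263 -0.042  2.473  1.666  0.267 -0.34 ]
turn [-0.    -0.039  0.026] cm [ 7.291 -4.044  1.722]
```

```bash
python3 -m pendant '[[0,-0.02,0.02,1.5,-0.8,0.4,1],[0,-0.04,0.03,3,-1.6,0.8,1],[0,-0.04,0.03,4.5,-2.4,1.2,1],[0,-0.04,0.03,6,-3.2,1.5,1],[0,-0.04,0.03,7.3,-4,1.7,1]]'
python3 -c "
from h import *
log();deltaB((440,67,12),.065,.8)"
```

```text
time_s: 6.45
eef_pos: [435.1, 66.3, 49.6]
ee_rot: [0.664, 0.647, 0.286, -0.244]
force: [0.5, 0.2, 0.3]
grip_width: 1.005
t 6.45 pos [435.081  66.263  49.566] F [0.468 0.166 0.34 ] q [-0.255  0.329  2.492  2.659  0.506 -1.367]
turn [-0.     0.001 -0.002] cm [ 2.967 -2.357 -0.043]
```

```bash
python3 -m pendant '[[0,0,0,1,-0.8,0,1],[0,0,0,2,-1.6,0,1],[0,0,0,3,-2.4,0,1],[0,0,0,3,-2.4,0,1],[0,0,0,3,-2.4,0,1]]'
python3 -c "
from h import *
log();deltaB((470,67,12),.065,.8)
for n,(x,y) in {'scene':(200,130),'side':(190,130)}.items():
    im=vision.capture(n)[y:y+200,x:x+220,::-1]; cv2.imwrite(f'pics/{n}2c.png',cv2.resize(im,(660,600),interpolation=cv2.INTER_CUBIC))
"
```

```text
time_s: 7.08
eef_pos: [440.1, 66.9, 12.9]
ee_rot: [0.664, 0.647, 0.285, -0.243]
force: [-0.3, 0.4, 0.2]
grip_width: 1.004
t 7.075 pos [440.072  66.888  12.854] F [-0.303  0.426  0.179] q [-0.248  0.491  2.482  2.764  0.645 -1.484]
turn [-0.001  0.    -0.004] cm [2.21  2.011 0.181]
```

View pics/side2c.png

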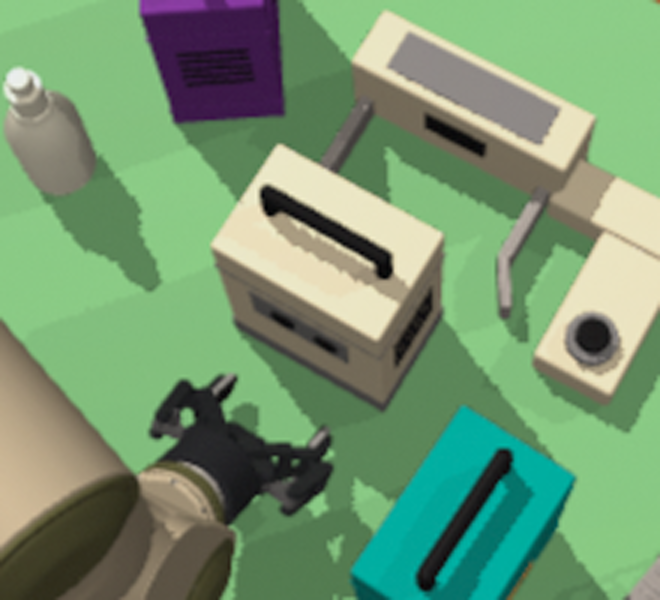

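View pics/scene2c.png

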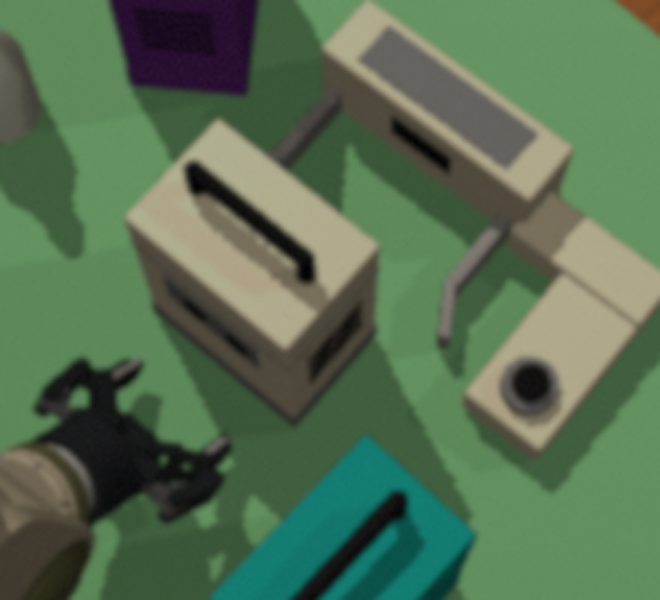

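```bash
python3 -m pendant '[[0,0,0,0.5,0.48,0,1],[0,0,0,1,0.97,0,1],[0,0,0,1.5,1.45,0,1],[0,0,0,2,1.94,0,1],[0,0,0,2.35,2.28,0,1]]'
python3 -m pendant '[[0,0,0,0.15,0.14,0,1],[0,0,0,0.3,0.28,0,1],[0,0,0,0.45,0.42,0,1],[0,0,0,0.6,0.56,0,1],[0,0,0,0.75,0.7,0,1]]'
python3 -c "
from h import *
log();deltaB((500,67,12),.065,.8);print(sense()['wrist_torque'])
for n,(x,y) in {'scene':(200,130),'side':(190,130)}.items():
    im=vision.capture(n)[y:y+200,x:x+220,::-1]; cv2.imwrite(f'pics/{n}3c.png',cv2.resize(im,(660,600),interpolation=cv2.INTER_CUBIC))
"
```

```text
time_s: 7.8
eef_pos: [473.3, 69.0, 12.9]
ee_rot: [0.664, 0.647, 0.285, -0.243]
force: [-0.7, 0.2, -0.2]
grip_width: 1.004
time_s: 8.43
eef_pos: [481.7, 69.7, 12.2]
ee_rot: [0.663, 0.647, 0.286, -0.244]
force: [-23.5, -4.6, 18.0]
grip_width: 1.002
t 8.425 pos [481.749  69.656  12.17 ] F [-23.515  -4.632  18.013] q [-0.201  0.513  2.365  2.774  0.551 -1.438]
turn [-0.003  0.001 -0.002] cm [1.308 1.244 0.379]
[-0.872  0.419 -0.945]
```

View pics/side3c.png

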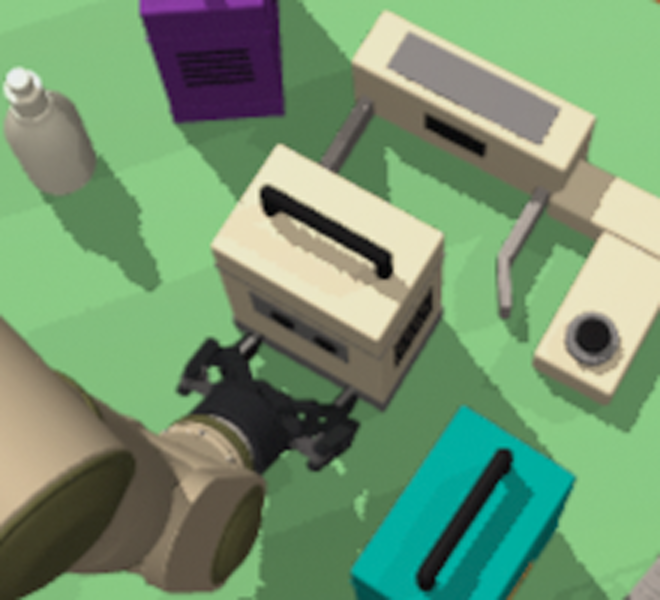

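```bash
python3 -m pendant '[[0,0,0,-0.7,-0.7,0,1],[0,0,0,-1.1,-0.3,0,1],[0,0,0,-1.1,-0.3,0,1],[0,0,0,-0.8,0,0,1],[0,0,0,-0.42,0.43,0,1]]'
python3 -c "
from h import *
log();deltaB((500,67,20),.065,.8)"
python3 -m pendant '[[0,0,0,0.3,0.3,0.08,1],[0,0,0,0.6,0.6,0.15,1],[0,0,0,0.9,0.9,0.23,1],[0,0,0,1.2,1.2,0.3,1],[0,0,0,1.4,1.4,0.35,1]]'
python3 -c "
from h import *
log();deltaB((500,67,20),.065,.8);print(sense()['wrist_torque'])
for n,(x,y) in {'scene':(200,130),'side':(190,130)}.items():
    im=vision.capture(n)[y:y+200,x:x+220,::-1]; cv2.imwrite(f'pics/{n}4c.png',cv2.resize(im,(660,600),interpolation=cv2.INTER_CUBIC))
"
```

```text
time_s: 9.15
eef_pos: [482.7, 69.6, 18.3]
ee_rot: [0.663, 0.647, 0.286, -0.244]
force: [-20.7, -3.8, 13.7]
grip_width: 1.001
t 9.15 pos [482.654  69.608  18.268] F [-20.725  -3.804  13.705] q [-0.2    0.492  2.364  2.761  0.531 -1.423]
turn [-0.002  0.001 -0.002] cm [1.112 1.317 0.369]
time_s: 9.78
eef_pos: [500.9, 68.3, 18.0]
ee_rot: [0.663, 0.647, 0.287, -0.244]
force: [-17.2, 1.6, 11.7]
grip_width: 1.0
t 9.775 pos [500.869  68.297  17.953] F [-17.215   1.647  11.715] q [-0.194  0.506  2.314  2.741  0.494 -1.396]
turn [-0.001 -0.001  0.   ] cm [-0.211  0.081  0.123]
[0.325 0.947 0.553]
```

View pics/side4c.png

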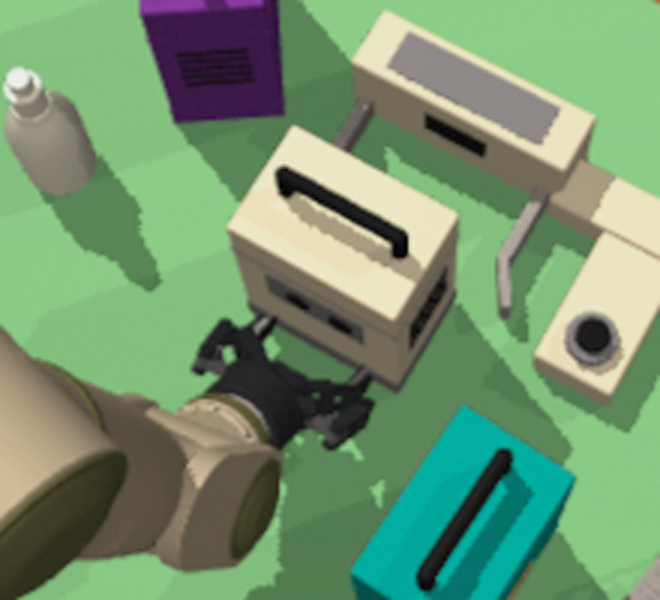

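View pics/scene4c.png

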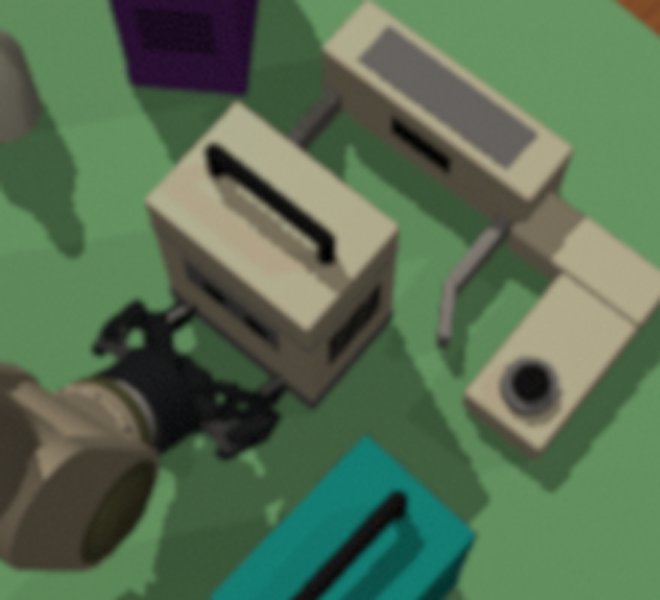

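```bash
cat > fb.py <<'E'
from h import *
L=[(50,75,210),(50,-75,210),(-50,75,210),(-50,-75,210),(-50,-75,0),(-50,75,0),(50,-75,0)]
def box(sc,si,so=(200,130),do=(190,130),dock=(663.1,69.6,.069)):
    B={}
    if sc: B["scene"]=uncrop([(*u,*l) for u,l in zip(sc,L) if u],so)
    if si: B["side"]=uncrop([(*u,*l) for u,l in zip(si,L) if u],do)
    p,r=fit(B,[560,65,.06]); print("box",p,"res",abs(r).max())
    for n in B: print(n,fit({n:B[n]},[560,65,.06])[0])
    c,s=np.cos(dock[2]),np.sin(dock[2]);d=p-np.array(dock)
    print("in dock",d[0]*c+d[1]*s,-d[0]*s+d[1]*c,d[2])
E
python3 - <<'E'
from fb import *
box([(238,101),(398,231),(147,203),(307,333),(313,406),(174,292),(390,318)],[(295,127),(458,213),(229,235),(396,322),(395,388),(250,303),(455,297)])
E
```

```text
box [547.161  70.306   0.065] res 2.7061447289116245
scene [546.434  71.256   0.06 ]
side [547.97   69.008   0.071]
in dock -115.61493189512481 8.697788735160227 -0.004418196423767881
```

```bash
python3 -m pendant '[[0,0,0,0.43,0.42,0.1,1],[0,0,0,0.86,0.84,0.2,1],[0,0,0,1.29,1.26,0.3,1],[0,0,0,1.72,1.68,0.4,1],[0,0,0,2.15,2.1,0.5,1]]'
python3 -m pendant '[[0,0,0,0.36,0.35,0.08,1],[0,0,0,0.72,0.7,0.17,1],[0,0,0,1.07,1.05,0.25,1],[0,0,0,1.43,1.4,0.33,1],[0,0,0,1.43,1.4,0.33,1]]'
python3 -c "
from h import *
log();deltaB((550,60,20),.065,.8);print(sense()['wrist_torque'])
for n,(x,y) in {'scene':(200,110),'side':(200,120)}.items():
    im=vision.capture(n)[y:y+200,x:x+220,::-1]; cv2.imwrite(f'pics/{n}5c.png',cv2.resize(im,(660,600),interpolation=cv2.INTER_CUBIC))
"
```

```text
time_s: 10.5
eef_pos: [531.2, 65.1, 17.7]
ee_rot: [0.663, 0.646, 0.288, -0.245]
force: [-14.2, 1.0, 4.8]
grip_width: 1.001
time_s: 11.12
eef_pos: [552.1, 62.8, 18.0]
ee_rot: [0.663, 0.646, 0.287, -0.244]
force: [-4.6, 2.5, -3.5]
grip_width: 1.003
t 11.125 pos [552.102  62.836  17.974] F [-4.636  2.473 -3.523] q [-0.18   0.55   2.176  2.684  0.407 -1.319]
turn [-0.001 -0.     0.   ] cm [-0.305 -0.014  0.269]
[0.084 1.297 0.398]
```

View pics/side5c.png

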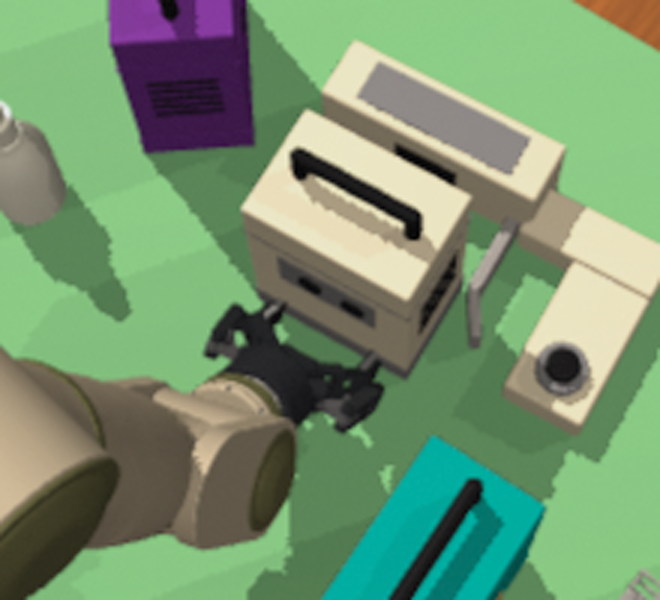

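View pics/scene5c.png

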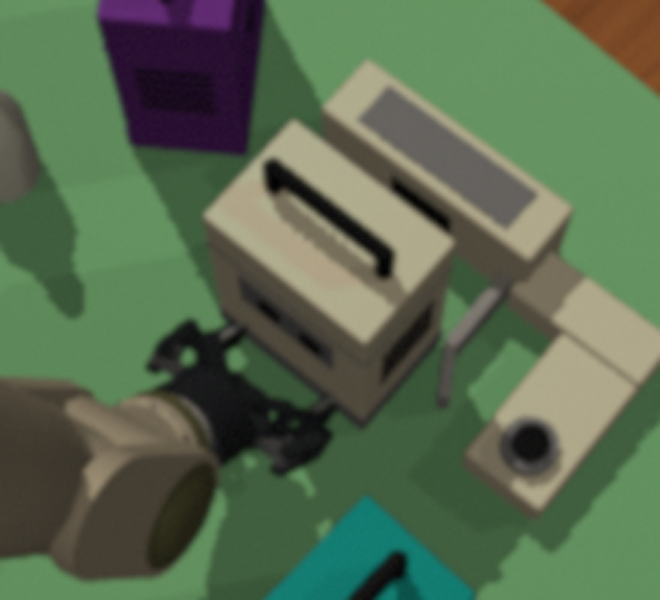

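```bash
python3 - <<'E'
from fb import *
box([(295,121),(454,241),(204,216),(368,347),(362,424),(225,303),(438,332)],[(306,111),(470,197),(243,212),(410,303),(405,375),(261,292),(459,286)],(200,110),(200,120))
E
```

```text
box [598.748  64.911   0.067] res 5.410129915981571
scene [599.168  66.289   0.066]
side [598.354  63.379   0.071]
in dock -64.52227590018337 -0.24095420448346605 -0.0019730483507378327
```

```bash
python3 -m pendant '[[0,0,0,0.43,0.42,0,1],[0,0,0,0.86,0.84,0,1],[0,0,0,1.29,1.26,0,1],[0,0,0,1.72,1.68,0,1],[0,0,0,2.15,2.1,0,1]]'
python3 -m pendant '[[0,0,0,0.36,0.35,0,1],[0,0,0,0.72,0.7,0,1],[0,0,0,1.07,1.05,0,1],[0,0,0,1.43,1.4,0,1],[0,0,0,1.43,1.4,0,1]]'
python3 -c "
from h import *
log();deltaB((616.4,67.2,18),.067,.8);print(sense()['wrist_torque'])
for n,(x,y) in {'scene':(200,110),'side':(200,120)}.items():
    im=vision.capture(n)[y:y+200,x:x+220,::-1]; cv2.imwrite(f'pics/{n}6c.png',cv2.resize(im,(660,600),interpolation=cv2.INTER_CUBIC))
"
```

```text
time_s: 11.85
eef_pos: [581.5, 64.5, 17.9]
ee_rot: [0.663, 0.647, 0.287, -0.245]
force: [-12.7, -0.7, 3.3]
grip_width: 1.006
time_s: 12.48
eef_pos: [602.1, 65.7, 18.1]
ee_rot: [0.663, 0.647, 0.287, -0.245]
force: [-5.2, 0.4, -3.8]
grip_width: 1.0
t 12.475 pos [602.084  65.696  18.106] F [-5.225  0.395 -3.753] q [-0.151  0.602  2.035  2.635  0.321 -1.236]
turn [-0.003  0.002  0.001] cm [ 1.038  0.995 -0.059]
[-0.024  1.289  0.034]
```

View pics/side6c.png

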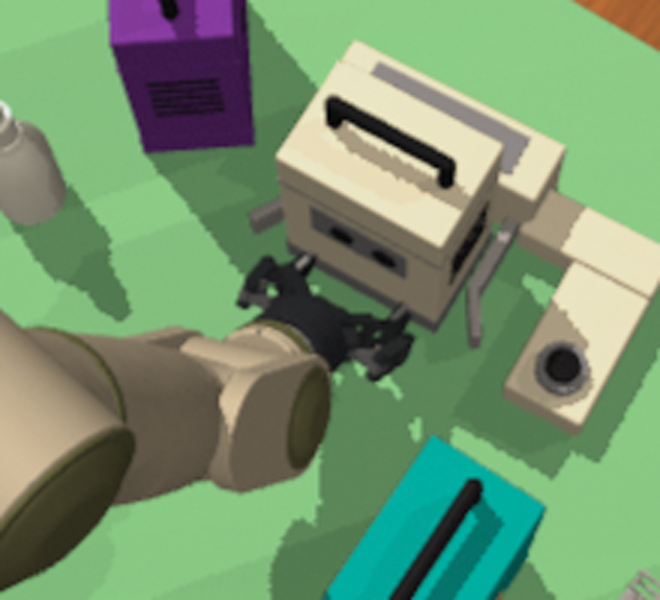

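```bash
python3 -m pendant '[[0,0,0,0.2,0.2,0,1],[0,0,0,0.4,0.39,0,1],[0,0,0,0.6,0.58,0,1],[0,0,0,0.8,0.78,0,1],[0,0,0,0.9,0.88,0,1]]'
python3 -m pendant '[[0,0,0,0.04,0.04,0,1],[0,0,0,0.08,0.08,0,1],[0,0,0,0.12,0.12,0,1],[0,0,0,0.15,0.15,0,1],[0,0,0,0.15,0.15,0,1]]'
```

```text
time_s: 13.2
eef_pos: [614.2, 66.4, 18.1]
ee_rot: [0.663, 0.647, 0.287, -0.245]
force: [-11.1, -0.7, -0.3]
grip_width: 1.002
time_s: 13.82
eef_pos: [616.3, 66.6, 18.2]
ee_rot: [0.663, 0.647, 0.287, -0.245]
force: [-10.0, -1.2, -1.5]
grip_width: 1.004
```

```bash
python3 -m pendant '[[0,0,0,0.04,0.04,0,1],[0,0,0,0.08,0.08,0,1],[0,0,0,0.12,0.12,0,1],[0,0,0,0.15,0.15,0,1],[0,0,0,0.15,0.15,0,1]]'
python3 -c "
from h import *
for n,(x,y) in {'scene':(200,110),'side':(200,120)}.items():
    im=vision.capture(n)[y:y+200,x:x+220,::-1]; cv2.imwrite(f'pics/{n}7c.png',cv2.resize(im,(660,600),interpolation=cv2.INTER_CUBIC))
"
```

```text
time_s: 14.45
eef_pos: [616.9, 66.6, 17.9]
ee_rot: [0.663, 0.646, 0.288, -0.246]
force: [-27.8, -3.7, 10.5]
grip_width: 0.999
```

View pics/side7c.png

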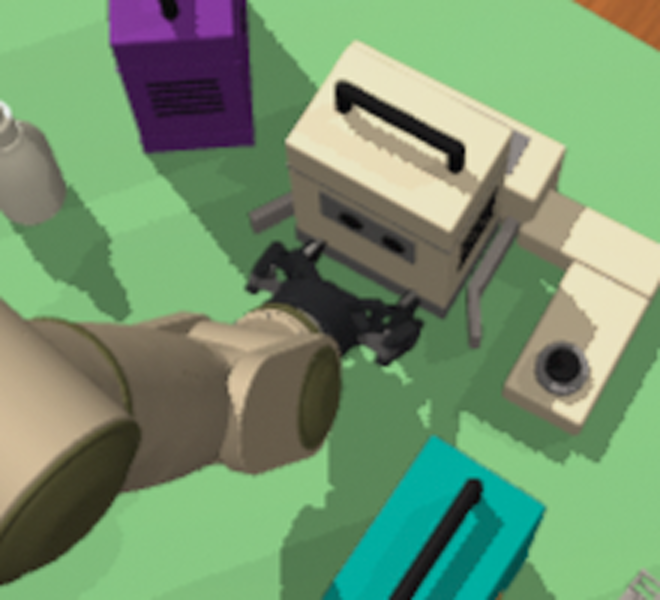

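View pics/scene7c.png

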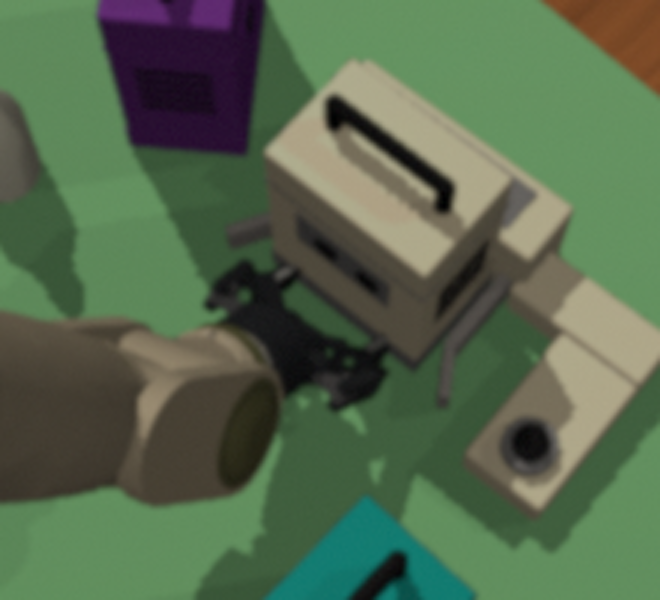

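```bash
python3 - <<'E'
from fb import *
box([(353,62),(512,180),(265,152),(428,280),(415,367),(276,255),None],[None,(516,130),(286,145),(450,233),(446,314),(298,228),None],(200,110),(200,120))
E
```

```text
box [663.605  67.772   0.059] res 3.632051480575967
scene [662.811  68.4     0.059]
side [665.446  67.03    0.05 ]
in dock 0.37780987423801676 -1.8586883959245848 -0.01003436853148304
```

```bash
python3 -m pendant '[[0,0,0,-0.7,-0.68,0,1],[0,0,0,-1.4,-1.36,0,1],[0,0,0,-2.8,-2.7,0,1],[0,0,0,-4.3,-4.2,0,1],[0,0,0,-5.7,-5.6,0,1]]'
timeout 300 python3 - <<'E'
from ik import *
for pos,y,t in (((520,50,250),0,.8),((520,50,250),0,.4),((520,50,250),0,0.05),((621.3,-123.7,58),-.2,0.0)):
    for q in ik(np.array(pos),tgt(y,t)@np.diag([1,-1,-1])): print(pos,t,q)
log();deltaB((530,55,150),0.0,.8)
E
```

```text
time_s: 15.18
eef_pos: [540.0, 61.4, 19.5]
ee_rot: [0.664, 0.647, 0.285, -0.243]
force: [0.1, 0.3, 0.2]
grip_width: 1.002
(520, 50, 250) 0.8 [-0.201 -0.042  2.075  0.432  0.349  1.02 ]
(520, 50, 250) 0.4 [-0.16   0.088  1.78   0.081  0.88   1.372]
(520, 50, 250) 0.05 [-0.132  0.265  1.512  0.007  1.314  1.437]
(621.3, -123.7, 58) 0.0 [-0.381  0.717  1.336 -0.     1.089  1.39 ]
t 15.175 pos [540.015  61.39   19.513] F [0.1   0.33  0.177] q [-0.191  0.536  2.212  2.694  0.434 -1.338]
turn [ 0.044 -0.046 -0.005] cm [-9.791  8.689  0.564]
```

```bash
python3 -m pendant '[[0,0,0,-2,1.8,0.1,0.5],[0,0,0,-4,3.6,0.2,0],[0,0,0,-6,5.4,0.3,0],[0,0,0,-8,7.1,0.4,0],[0,0,0,-9.8,8.7,0.5,0]]'
python3 -c "
from h import *
log();deltaB((525,30,260),-0.1,.4)"
```

```text
time_s: 15.8
eef_pos: [531.7, 57.5, 140.7]
ee_rot: [0.663, 0.648, 0.287, -0.241]
force: [-0.6, -0.6, -1.1]
grip_width: 0.004
t 15.8 pos [531.662  57.525 140.747] F [-0.562 -0.596 -1.051] q [-0.212  0.194  2.185  1.682  0.205 -0.307]
turn [ 0.136 -0.1   -0.404] cm [-8.881  8.023  2.645]
```

```bash
python3 -m pendant '[[0.03,-0.02,-0.08,-1.8,1.6,0.5,0],[0.06,-0.04,-0.16,-3.6,3.2,1,0],[0.09,-0.06,-0.24,-5.4,4.8,1.5,0],[0.12,-0.08,-0.32,-7.2,6.4,2,0],[0.136,-0.1,-0.404,-8.9,8,2.6,0]]'
python3 -c "
from h import *
log();deltaB((590,-100,260),-0.2,0)"
```

```text
time_s: 16.42
eef_pos: [532.5, 56.5, 227.9]
ee_rot: [0.605, 0.641, 0.362, -0.302]
force: [-0.8, 0.9, -0.0]
grip_width: 0.001
t 16.425 pos [532.543  56.484 227.87 ] F [-0.789  0.886 -0.025] q [-0.221  0.066  1.933  0.387  0.616  1.068]
turn [ 0.218 -0.156 -0.58 ] cm [-0.999  6.645 15.59 ]
```

```bash
python3 -m pendant '[[0.04,-0.03,-0.12,-1,1.3,3.1,0],[0.09,-0.06,-0.23,-1.5,2.6,6.2,0],[0.13,-0.09,-0.35,-1.3,4,9.3,0],[0.17,-0.12,-0.46,-1.1,5.3,12.5,0],[0.218,-0.156,-0.58,-1,6.6,15.6,0]]'
python3 -c "
from h import *
log();deltaB((621.3,-123.7,85),-0.2,0)"
```

```text
time_s: 17.05
eef_pos: [590.9, -100.6, 260.6]
ee_rot: [0.448, 0.548, 0.447, -0.547]
force: [0.8, 0.4, 0.3]
grip_width: -0.002
t 17.05 pos [ 590.87  -100.563  260.585] F [0.758 0.41  0.275] q [-0.364  0.463  1.207  0.001  1.47   1.406]
turn [-0.    -0.001 -0.001] cm [17.562  3.416  1.68 ]
```

```bash
python3 -m pendant '[[0,0,0,4,0.8,0.4,0],[0,0,0,8,1.6,0.8,0],[0,0,0,12,2.4,1.2,0],[0,0,0,16,3.2,1.5,0],[0,0,0,17.5,3.4,1.7,0]]'
python3 -c "
from h import *
log();deltaB((621.3,-123.7,54),-0.2,0)
for n,(x,y) in {'scene':(250,110),'side':(250,120)}.items():
    im=vision.capture(n)[y:y+200,x:x+220,::-1]; cv2.imwrite(f'pics/{n}8c.png',cv2.resize(im,(660,600),interpolation=cv2.INTER_CUBIC))
cv2.imwrite('pics/w8.png',vision.capture('wrist')[:,:,::-1])
print(proj('scene',[621.3,-123.7,62]),proj('side',[621.3,-123.7,62]))
"
```

```text
time_s: 17.68
eef_pos: [620.9, -122.6, 83.0]
ee_rot: [0.448, 0.548, 0.448, -0.546]
force: [-0.4, 0.1, 0.7]
grip_width: -0.001
t 17.675 pos [ 620.945 -122.639   82.959] F [-0.365  0.088  0.712] q [-0.381  0.685  1.321  0.003  1.135  1.387]
turn [ 0.002 -0.003 -0.001] cm [2.896 0.052 0.105]
[[376.698 257.451]] [[386.464 241.406]]
```

View pics/side8c.png

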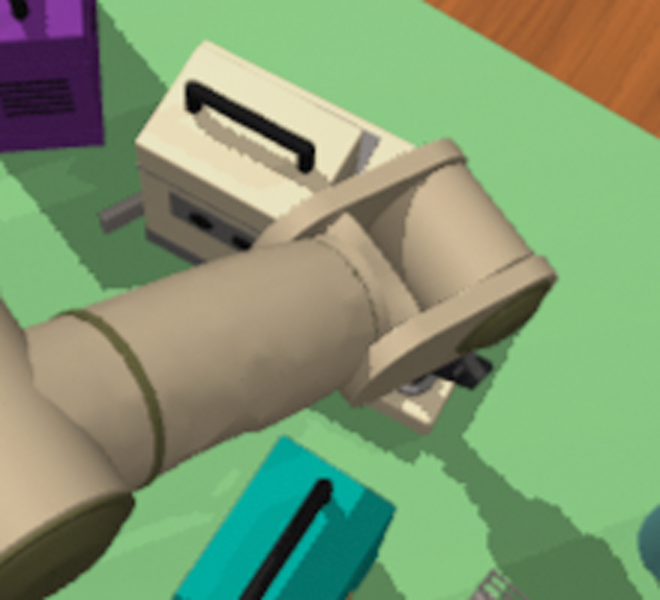

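View pics/w8.png

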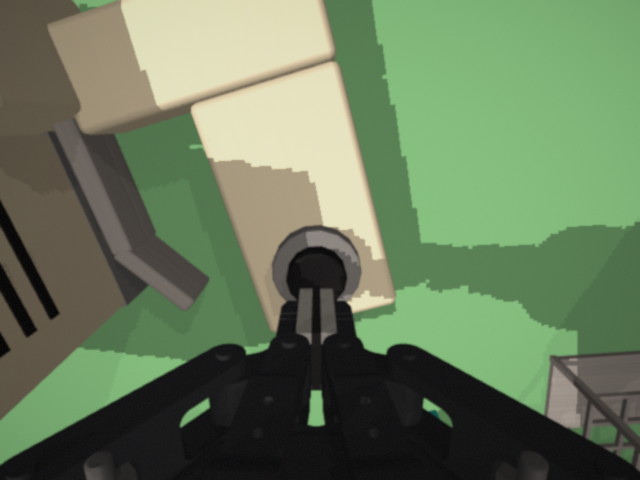

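```bash
python3 -m pendant '[[0,0,0,0.6,0,0.05,0],[0,0,0,1.2,0,0.1,0],[0,0,0,1.8,0,0.1,0],[0,0,0,2.2,0,0.1,0],[0,0,0,2.5,0,0.1,0]]'
python3 -m pendant '[[0,0,0,0.1,0,0,0],[0,0,0,0.2,0,0,0],[0,0,0,0.3,0,0,0],[0,0,0,0.4,0,0,0],[0,0,0,0.4,0,0,0]]'
```

```text
time_s: 18.45
eef_pos: [621.8, -123.8, 60.1]
ee_rot: [0.449, 0.549, 0.447, -0.545]
force: [-0.9, 1.0, 2.7]
grip_width: 0.004
time_s: 19.08
eef_pos: [621.8, -123.8, 56.3]
ee_rot: [0.449, 0.549, 0.447, -0.545]
force: [-3.0, 1.3, 5.0]
grip_width: -0.001
```

```bash
python3 -m pendant '[[0,0,0,0.1,0,0,0],[0,0,0,0.2,0,0,0],[0,0,0,0.2,0,0,0],[0,0,0,0.2,0,0,0],[0,0,0,0.2,0,0,0]]'
```

```text
time_s: 19.7
eef_pos: [621.9, -123.8, 55.9]
ee_rot: [0.449, 0.549, 0.447, -0.545]
force: [-8.6, 2.5, 16.3]
grip_width: 0.002
```

Force has jumped to 16 N with the tip at z = 55.9 mm, so the button is on its stop. I'll release it and rise clear, then check.

```bash
python3 -m pendant '[[0,0,0,-1,0,0,0],[0,0,0,-3,0,0,0],[0,0,0,-7,0,0,0],[0,0,0,-12,0,0,0],[0,0,0,-17,0,0,0]]'
python3 -c "
from h import *
log();deltaB((500,-20,300),-0.1,0.)"
```

```text
time_s: 20.32
eef_pos: [621.0, -124.0, 225.6]
ee_rot: [0.449, 0.549, 0.447, -0.545]
force: [0.2, -0.9, 0.1]
grip_width: -0.001
t 20.325 pos [ 620.982 -124.011  225.591] F [ 0.15  -0.914  0.066] q [-0.383  0.558  1.149  0.003  1.429  1.386]
turn [-0.098 -0.001 -0.006] cm [ -7.512 -13.865  -7.826]
```

```bash
python3 -m pendant '[[0,0,0,-4,-1,0,0],[0,0,0,-8,-4,-1,0],[0,0,0,-9,-8,-4,0],[0,0,0,-9,-12,-8,0],[0,0,0,-9,-17,-12,0]]'
python3 -m pendant '[[0,0,0,0,-4,-4,0],[0,0,0,0,-8,-8,0],[0,0,0,0,-12,-12,0],[0,0,0,0,-12,-16,0],[0,0,0,0,-12,-16,0]]'
python3 -c "
from h import *
print(sense()['eef_pos'],sense()['force'])
for n,(x,y) in {'scene':(200,110),'side':(250,120)}.items():
    im=vision.capture(n)[:,:,::-1]; cv2.imwrite(f'pics/{n}9.png',im);cv2.imwrite(f'pics/{n}9c.png',cv2.resize(im[y:y+200,x:x+220],(660,600),interpolation=cv2.INTER_CUBIC))
"
```

```text
time_s: 20.95
eef_pos: [477.5, 27.1, 313.4]
ee_rot: [0.449, 0.549, 0.447, -0.545]
force: [1.4, 0.1, 0.5]
grip_width: 0.004
time_s: 21.58
eef_pos: [392.2, 208.2, 313.0]
ee_rot: [0.45, 0.548, 0.448, -0.544]
force: [-0.4, -1.1, 0.2]
grip_width: -0.003
[392.171 208.224 313.027] [-0.365 -1.144  0.198]
```

View pics/side9.png

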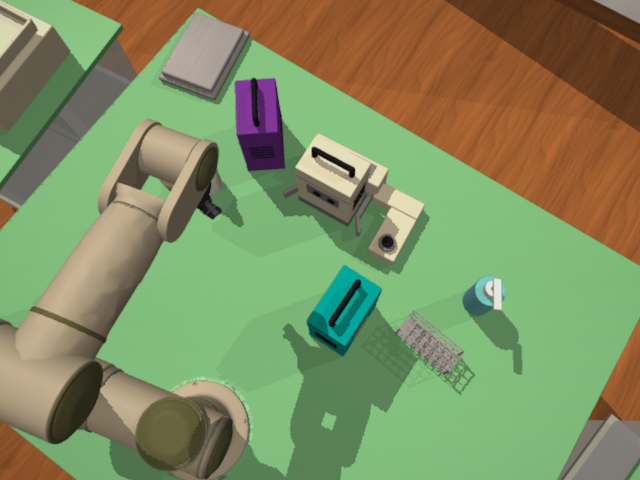

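View pics/scene9c.png

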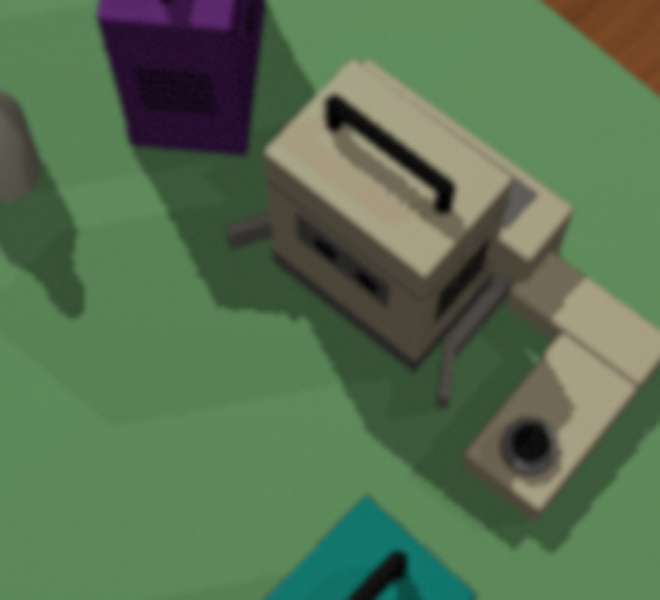

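View pics/side9c.png

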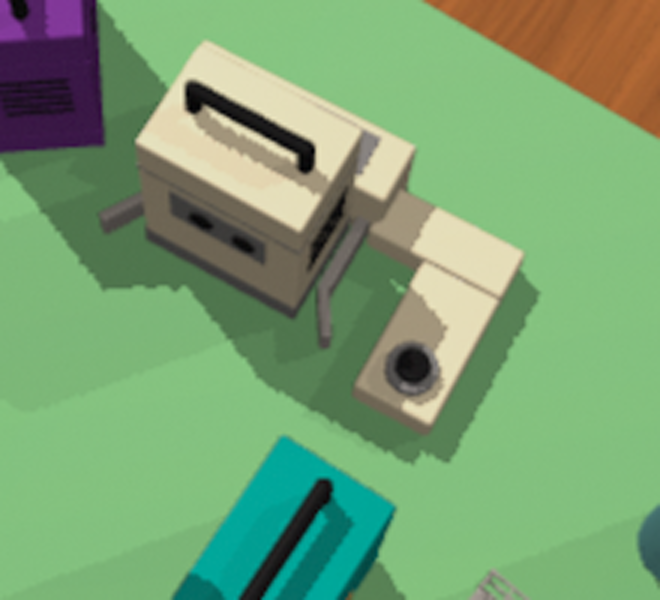

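```bash
python3 - <<'E'
from fb import *
box([(353,62),(512,180),(265,152),(428,280),(415,367),(276,255),None],[(206,42),(366,130),(136,144),(301,234),(296,314),(147,236),None],(200,110),(250,120))
print(sense()["force"],sense()["dq"]); print(job.finish_job())
E
```

```text
box [663.644  67.336   0.056] res 2.7240318448241965
scene [662.811  68.4     0.059]
side [664.823  66.037   0.051]
in dock 0.3863352093893393 -2.29621781662113 -0.013115318340379725
[-0.61  -1.065  0.903] [-0.024 -0.011  0.006 -0.     0.005  0.   ]
the job is handed in; nothing more can be done
None
```

I pushed the battery box home in the dock with the open fingertips, low on its -x face. Then I pressed the start button fully down, backed off and handed the job in after about 22 s of the 58 s allowed. The hand-in returned no verdict.

- **Box position:** the last camera fit puts it in the dock frame at x = +0.4 mm, y = -2.3 mm, turned -0.013 rad. That is inside the limits of 8 mm, 12 mm and 0.1 rad. The corner fits disagreed by up to 2.7 px, and the two cameras by about 2 mm. I did not measure its tilt; it looks upright in the pictures. The push force rose to 28 N against the back stop.
- **Button:** the fingertip went down to z = 55.9 mm, about 6 mm of travel, where the force jumped to 16 N on the stop. In the last pictures the button looks the same as at the start; I had no reading of its joint.
- **Surroundings:** by eye, the bottles, the tube rack and both look-alikes stand where they were, though the arm partly hides the spray bottle in the last side view. At hand-in the arm was clear of everything, with about 1.5 N on the sensor, close to its idle noise, and it was still settling slightly.
- **Approach trouble:** my first approach ran the last joint to its range limit (-2.88 rad) about 2 s in. I backed off, turned the gripper half round and approached again before touching the box.

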